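# Feed the carrier round the curved guide to its catch

### The job

Stand the steel carrier (the round-ended shoe with the upright post) flat on the loading end of the chain sharpener's feed guide, then slide it between the rails, round the bend and on to the far end, until it presses on the rubber buffer and the spring catch in the floor has snapped up behind it, and let go of it there. Keep it down in the guide (do not lift it over the rails), do not force it: the carrier may press on the rails, catch and buffer with 12 N at most, and leave the spare shoe, the ring, the spanner and the wooden block where they are.

Things in the scene. Friction and masses are not known exactly. Their poses are not given: they have to be found in the camera images.
- carrier: Steel shoe, round-ended from above: 64 mm long (its x axis), 40 wide, 16 thick, 0.33 kg, oiled; both ends alike, either may lead. Upright round post, 18 mm diameter, from its centre to 76 mm above the underside (22 mm cap on the top 4 mm). Gripped 40 mm up the fingertips clear the rails; fingers before and behind the post keep it from tipping. Origin: underside centre. Starts right of the guide.
- bed: Grey L-shaped plate, fixed, 10 mm thick. Origin: on the bench at the nominal centre of the bend. Two steel rails on it (14 mm high, 45 mm apart) form a channel, the plate its floor. Nominal centre line in the bed frame: along x = 95 mm heading +y to y = 0, bend left 90 degrees, radius 95 mm about the origin, then along y = 95 mm heading -x to the buffer. See bend for the rails' true place.
- loading (a point): Point on the plate's top at the loading end, bed (95, -120, 10) mm: open flat plate before the rails' flared mouth (85 mm wide at bed y = -85 mm, narrowing to 45 mm at y = -43). Stand the carrier here, its long axis along the bed's y.
- bend (a point): Nominal middle of the bend, plate's top, bed (67, 67, 10) mm. ATTENTION: the rails are clamped to the bed by hand, as one rigid piece, up to 14 mm off nominal in bed x and up to 14 mm in bed y (not turned). This offset is different each time, is not measured and does not give way; it is felt as the rails' sideways push on the carrier, and the channel leaves the carrier only 2 mm play each side.
- bend_exit (a point): Nominal point 12 mm past the end of the bend, on the plate's top, bed (-12, 95, 10) mm.
- home (a point): Nominal place of the carrier's origin when home, plate's top, bed (-85, 95, 10) mm. The true one is off with the rails, and by up to 20 mm more along bed x, since the end unit (catch and buffer together) is clamped anywhere along the exit straight: to be found by feel.
- catch (a joint): Sprung tongue, 16 mm wide, in the channel floor, upright face 62 mm before the buffer's free face: 0 m = fully up (6 mm proud), positive = pressed down. Ramped on the side that the carrier comes from. The carrier rides over it, pressing it down with 1 to 2 N; it springs up behind the carrier's rear end when that has passed.
- buffer (a joint): Sprung rubber buffer, 18 mm across, at the channel's far end: 0 m = free, positive = pushed in, at most 0.009 m, 1500 N/m, then hard. With the carrier home it stays about 2 mm in (3 N), holding the carrier back against the catch; the carrier must first be pushed beyond that for the catch to rise: pressing on with 6 to 9 N does it.
- spare_shoe: Bystander: smaller round-ended steel shoe without a post, 56 x 36 x 14 mm, on the bench near the loading end. Origin: underside centre.
- collar: Bystander: dark steel ring, 38 mm across, 14 mm high, on the bed plate inside the bend. Origin: underside centre.
- spanner: Bystander: spanner lying at the near right. Origin: its middle, underside.
- wedge_block: Bystander: wooden block 90 x 45 x 30 mm at the near left. Origin: underside centre.
Things that resemble listed ones, but are neither listed nor needed, are in the scene too. What is meant by the carrier is not yellow, and is the smaller of those in its own colour.

How it is judged:
By the outcome, as a careful person would: the job done as asked, in the order asked, and still so for the second after the job is handed in, with the robot touching nothing.
It also fails if it takes over 72 s, if anything falls off the work surface, if the arm or the gripper's body presses on something with over 40 N, if the wrist force passes 120 N, or if a joint passes its speed limit or range.

### The arm

A 7-joint arm with a two-finger parallel gripper is mounted at the origin on the work surface. World frame = base frame: x ahead of the robot, y to its left, z up, the work surface at z = 0. Lengths are in m, angles in degrees, forces in N, time in s.
With the tool pointing down it reaches from about 0.4 to 0.85 m from the base axis. Payload 4.4 kg.
Tool frame: the origin (TCP) lies between the finger pads; the fingertips stand 11 mm ahead of it and the grasp point (between the pads) lies 8 mm behind it; z points along the fingers, y is the line along which they close (so a half turn about z gives the same grasp; the last joint's range is limited). The gripper opens to 94 mm and grips with 3 to 60 N. Pads are 16 mm wide; open, the fingers measure 119 mm over their backs; the gripper's body (75 mm by 177 mm) begins 78 mm behind the grasp point.
Start: joints at [72.09, 36.005, 2.206, 86.941, -1.547, 57.084, -1.146], TCP at [0.159, -0.63, 0.216] pointing down, gripper open.
Joint ranges: [-175.42, 175.42], [-21.48, 121.26], [-71.46, 75.88], [10.55, 141.38], [-63.04, 243.04], [13.31, 113.54], [-168.57, 168.57]. Speed limits (degrees/s): [147.25, 147.25, 180, 180, 180, 180, 180].

### API

Orientations are given as [roll, pitch, yaw] about the fixed x, y, z axes, in that order (R = Rz(yaw) Ry(pitch) Rx(roll)).
In Python, from bench import robot, imaging, workorder gives the robot as it stands.
- The arm moves only by the shell command python3 -m pendant 'ROWS' [FORCE]. ROWS is JSON, a list of rows, each a list of 3 entries, a list of its own where there are three numbers: the shift along the world's x, y, z in m, then the turn, a rotation vector about the world's x, y, z in rad, then the closure, from -1 (fully open) to 1 (shut). In form: [[[tx, ty, tz], [rx, ry, rz], fingers], ...]. A call has 1 to 20 rows; each row is the pose to reach, as a shift and turn from the pose commanded when the call began; what a row does not reach only later rows make up. A row lasts 1/12 s, in which the tool goes at most 41.7 mm and 7.16 degrees, less where a joint would pass 70% of its speed; a pose out of reach is approached as far as the arm can. A call with a gripper value outside its range is refused whole. The fingers move at their own pace and stop on an object; FORCE is the grip in N (left out, the last holds). Time passes only in rows, so rows that repeat a pose let the fingers close. It gives the time, the measured TCP pose, the force, the opening and the grip force at its end, in the units of the state.
- robot.sense(): the state, without advancing time (a new reading comes with each control period).
- imaging.grab_frame(name): name is "side" or "top" or "wrist"; returns a dict with "pixels" (420x560x3 uint8, blue, green, red), "z_map" (420x560 float32, m along the optical axis (not along the pixel's ray), 0 where there is no reading), "vertical_fov" (degrees; the focal length in pixels is half the picture's height over the tangent of half this angle, whatever the lens; pixels are square), "cx", "cy" (the principal point, pixels), "dist_coeffs" ([k1, k2, p1, p2, k3] as OpenCV has them; the pictures are not rectified), "world_to_cam" (4x4, takes a point from world to camera coordinates). Camera axes: x right, y down, z forward; pixel columns grow to the right and rows downward; lengths in m; the calibration is good to about 2 mm. A picture is of the moment at which its call begins.
- workorder.finish_job(): hands the job in; it is judged then, once.
The state is a dict: "clock": time; "q": joint angles; "dq": joint speeds; "joint_torque": joint torques, N m; "ee_pos": TCP position; "eef_rot": TCP orientation; "force": force on the tool from outside, world axes, zero at the start; "torque": the same for the moment, N m; "grip_width": finger opening in m; "grasp_force": force on a finger pad.
Only numpy, scipy, OpenCV 4.12 (cv2) and the standard library are available. Lean on these libraries where they do the work, as an engineer would, in place of code of your own. Each camera call takes 0.05 s, during which the arm holds its last target. There are 200 camera calls.

## Working session

There is one attempt and no reset: what is moved stays moved. The work goes in short steps, Python scripts to look and compute and a shell command to move; the robot and the scene stay as the last step left them, time stands still between calls to the robot, and variables do not carry over. Pictures are saved under pics/ and viewed, at most 10 in all, crops included, and the job is handed in when it is done.

```bash
mkdir -p pics; ls
cat > h.py <<'E'
import numpy as np, cv2
from bench import robot, imaging, workorder
def grab(n):
    f=imaging.grab_frame(n); h,w=f["z_map"].shape
    F=h/2/np.tan(np.radians(f["vertical_fov"])/2)
    K=np.array([[F,0,f["cx"]],[0,F,f["cy"]],[0,0,1]]); D=np.array(f["dist_coeffs"],float)
    u,v=np.meshgrid(np.arange(w),np.arange(h))
    p=cv2.undistortPoints(np.stack([u,v],-1).reshape(-1,1,2).astype(float),K,D).reshape(h,w,2)
    z=f["z_map"].astype(float); c=np.dstack([p[...,0]*z,p[...,1]*z,z,np.ones_like(z)])
    W=c@np.linalg.inv(np.array(f["world_to_cam"])).T
    W=W[...,:3]; W[z==0]=np.nan
    return f["pixels"],W
E
python3 - <<'E'
from h import *
for n in("top","side"):
    p,W=grab(n); cv2.imwrite(f"pics/{n}0.png",p); np.savez(f"{n}0.npz",p=p,W=W)
s=robot.sense();print(s)
E
```

```text
pics
{'clock': 0.1, 'q': array([72.08999938, 36.05304468,  2.20276947, 86.98798837, -1.54695161,
       57.08306059, -1.14675124]), 'dq': array([ 0.02237772, -0.06377885,  0.00934025, -0.08785547,  0.00458614,
        0.03129549, -0.04482971]), 'joint_torque': array([ 2.22746807e-03, -5.50793660e+01,  1.14677131e+00, -1.87118769e+01,
       -5.23237337e-02,  1.91843987e-02,  7.53926884e-05]), 'ee_pos': array([ 0.15868319, -0.62975911,  0.21566527]), 'eef_rot': array([-1.79905584e+02,  9.16580179e-04,  1.41391375e+01]), 'force': array([-0.26326926, -0.05619651,  0.21453004]), 'torque': array([0.0015234 , 0.00100312, 0.0145021 ]), 'grasp_force': 0.0, 'grip_width': 0.09395633005451912}
```

View pics/top0.png

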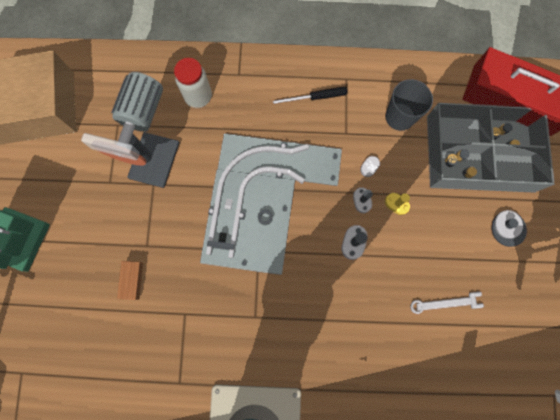

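View pics/side0.png

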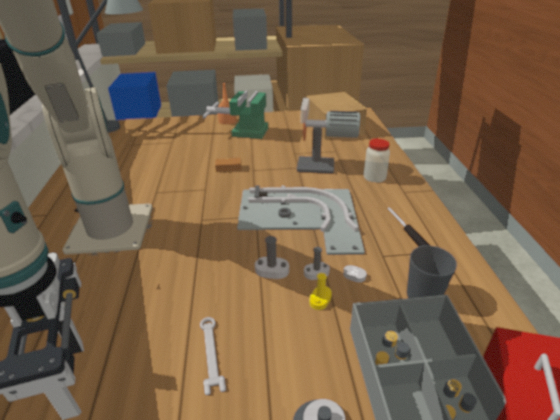

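Top view: the bed has its loading end at (325,165), its bend at (235,165) and its buffer end at (222,240). Two grey shoes have posts, and the smaller one at (363,200) is the carrier. The larger lookalike is at (355,242), the yellow one at (398,204), and the post-less spare shoe at (370,165). Next I'll measure the carrier, plate and rails.

Run:
```python
from h import *
d=np.load("top0.npz");p=d["p"];W=d["W"]
def box(u0,u1,v0,v1): 
    return W[v0:v1,u0:u1],p[v0:v1,u0:u1].astype(int)
for n,b in {"carrier":(345,380,182,216),"big":(338,374,222,262),"yellow":(382,414,190,218),"spare":(355,384,152,180)}.items():
    w,c=box(*b); q=w.reshape(-1,3); 
    for lo,hi in((.006,.022),(.035,.12)):
        m=(q[:,2]>lo)&(q[:,2]<hi); r=q[m]
        if len(r)>4:
            (cx,cy),(a,bb),ang=cv2.minAreaRect((r[:,:2]*1000).astype(np.float32)); print(n,lo,len(r),np.round([cx,cy,a,bb,ang],1),r[:,2].max().round(4),np.median(r[:,2]).round(4))
w=W[125:280,195:350]; z=w[...,2]
m=(z>.005)&(z<.016); 
lab=cv2.connectedComponentsWithStats(m.astype(np.uint8)); k=1+np.argmax(lab[2][1:,4]); m=lab[1]==k
print("plate z",np.median(z[m]),"bench",np.median(W[290:380,100:200,2]))
# rectified height / colour map, 1 mm per px, u=-y, v=-x
ok=~np.isnan(W[...,2])&(W[...,2]<.2)
q=W[ok]; x0,x1,y0,y1=.32,.68,-.32,.14
print(q[:,0].min(),q[:,0].max(),q[:,1].min(),q[:,1].max())
# render by per-height ray lookup: homography-like remap for plane z=0.010
f=imaging.grab_frame("top");h,wd=f["z_map"].shape
F=h/2/np.tan(np.radians(f["vertical_fov"])/2);K=np.array([[F,0,f["cx"]],[0,F,f["cy"]],[0,0,1.]])
T=np.array(f["world_to_cam"]);D=np.array(f["dist_coeffs"],float)
print("F",F,"cam",np.linalg.inv(T)[:3,3])
a=np.round(np.nanmean(w[m],0),3);print(a)
wm=W[m.nonzero()[0]+125,m.nonzero()[1]+195]
lo,hi=np.nanpercentile(wm,1,0),np.nanpercentile(wm,99,0);print(lo,hi)
# orthographic at z=.024 (rail tops), 3 px/mm... 2.4px/mm
s=2.2;cx=(lo[0]+hi[0])/2;cy=(lo[1]+hi[1])/2
V,U=np.mgrid[0:600,0:600]
X=cx+(300-V)/s/1000;Y=cy+(300-U)/s/1000
P=np.dstack([X,Y,np.full_like(X,.024)]).reshape(-1,3)
uv,_=cv2.projectPoints(P,cv2.Rodrigues(T[:3,:3])[0],T[:3,3],K,D);uv=uv.reshape(600,600,2).astype(np.float32)
im=cv2.remap(f["pixels"],uv[...,0],uv[...,1],cv2.INTER_CUBIC)
cv2.imwrite("pics/ortho.png",im);print("ortho c",cx,cy)
```

```text
carrier 0.006 256 [ 562.9 -244.7   85.8   76.5    5.3] 0.0217 0.0169
carrier 0.035 92 [ 557.4 -241.6   20.1   19.9    4.8] 0.0823 0.0767
big 0.006 197 [ 450.7 -227.4   85.2   68.     0. ] 0.022 0.0208
big 0.035 158 [ 449.8 -222.4   25.2   23.6    1.9] 0.1056 0.1007
yellow 0.006 285 [ 552.  -329.9   62.6   41.1   51.3] 0.0218 0.0174
yellow 0.035 102 [ 552.1 -331.3   20.1   19.1   74.8] 0.081 0.0764
spare 0.006 272 [ 653.4 -262.6   70.6   70.7    2.6] 0.0208 0.0153
plate z 0.011398102095426743 bench nan
-0.008348031756580776 1.8728773572545674 -1.4462791311539056 1.4660262030857192
F 405.11428467178166 cam [ 0.31845408 -0.04344579  1.00356018]
[0.479 0.015 0.011]
[ 0.37155004 -0.0636811   0.00713175] [0.61461374 0.1449852  0.01535866]
ortho c 0.49308189010910886 0.04065205045359919
```

View pics/ortho.png

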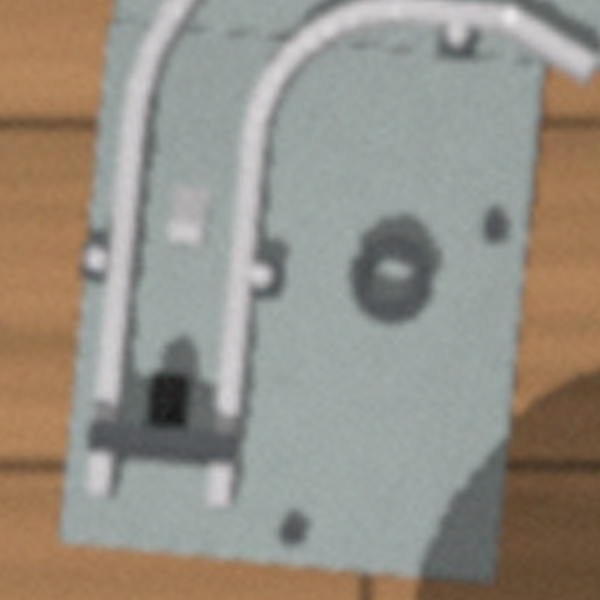

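The ortho view shows the exit straight clearly. The rails run at u≈120 and 240, the catch is at (185,220) and the buffer at (168,400). Next I'll fit the rail model and get the carrier's yaw.

```bash
cat > fit.py <<'E'
from h import *
from scipy.optimize import least_squares
f=imaging.grab_frame("top");h,wd=f["z_map"].shape
F=h/2/np.tan(np.radians(f["vertical_fov"])/2);K=np.array([[F,0,f["cx"]],[0,F,f["cy"]],[0,0,1.]])
T=np.array(f["world_to_cam"]);D=np.array(f["dist_coeffs"],float)
def ortho(x1,y1,H,Wd,s,z):
    V,U=np.mgrid[0:H,0:Wd];X=x1-V/s/1000;Y=y1-U/s/1000
    uv,_=cv2.projectPoints(np.dstack([X,Y,X*0+z]).reshape(-1,3),cv2.Rodrigues(T[:3,:3])[0],T[:3,3],K,D)
    uv=uv.reshape(H,Wd,2).astype(np.float32)
    return cv2.remap(f["pixels"],uv[...,0],uv[...,1],cv2.INTER_CUBIC),X*1000,Y*1000
im,X,Y=ortho(.70,.16,580,800,1.7,.024)
m=(im.min(2)>165)
pts=np.c_[X[m],Y[m]]
def model(q,P):
    c,s=np.cos(q[2]),np.sin(q[2]); d=P-q[:2]; bx=c*d[:,0]+s*d[:,1]; by=-s*d[:,0]+c*d[:,1]
    off=np.where((by<0)&(bx>0),bx-95,np.where((bx<0),by-95,np.hypot(bx,by)-95))
    use=(by>-43)&(bx>-125)&(abs(abs(off)-26)<9)
    return off,use,bx,by
q=np.array([530,0,-.09,27.])
sub=np.c_[pts]
print(len(pts))
best=None
for x in range(480,580,10):
  for y in range(-40,70,10):
    for a in(-.14,-.1,-.06):
      o,u,_,_=model((x,y,a),sub); 
      if best is None or u.sum()>best[0]: best=(u.sum(),x,y,a)
print(best); q=np.array([*best[1:],27.])
for it in range(8):
    o,u,_,_=model(q,sub);P=sub[u]
    r=least_squares(lambda t:abs(model(t,P)[0])-t[3],q,loss="soft_l1");q=r.x
print("rail frame x,y,yaw deg,half",q[:2],np.degrees(q[2]),q[3],u.sum(),"res",np.std(r.fun))
vis=im.copy()
def tow(b): c,s=np.cos(q[2]),np.sin(q[2]); b=np.asarray(b,float); return b@np.array([[c,s],[-s,c]])+q[:2]
th=np.radians(np.linspace(0,90,30))
cl=np.r_[[[95,-120]],[[95,0]],np.c_[95*np.cos(th),95*np.sin(th)],[[-85,95]]]
for off,col in((0,(0,0,255)),(-22.5,(255,0,0)),(22.5,(255,0,0))):
    c2=np.r_[[[95+off,-43]],np.c_[(95+off)*np.cos(th),(95+off)*np.sin(th)],[[-85,95+off]]]
    w=tow(c2 if off else cl);px=np.c_[(160-w[:,1])*1.7,(700-w[:,0])*1.7].astype(int)
    cv2.polylines(vis,[px],False,col,1)
cv2.imwrite("pics/fit.png",vis)
print("load",tow([95,-120]),"exit",tow([-12,95]),"home",tow([-85,95]))
g,_,_=ortho(.62,-.17,400,400,3,.016);cv2.imwrite("pics/car.png",g)
E
python3 fit.py
```

```text
29717
(np.int64(19018), 560, -10, -0.14)
rail frame x,y,yaw deg,half [558.18263966  -3.67646268] -5.263953280818616 27.57268305055759 19725 res 3.1907757610621097
load [ 641.77269305 -131.88606831] exit [554.94894016  92.02381521] home [482.2568093   98.72113633]
```

```bash
python3 -c "
import cv2,numpy as np
a=cv2.imread('pics/fit.png');b=cv2.imread('pics/car.png')
b=cv2.resize(b,(300,300));a=a.copy();a[280:580,500:800]=b;cv2.imwrite('pics/both.png',a)"
```

```text
(no output)
```

View pics/both.png

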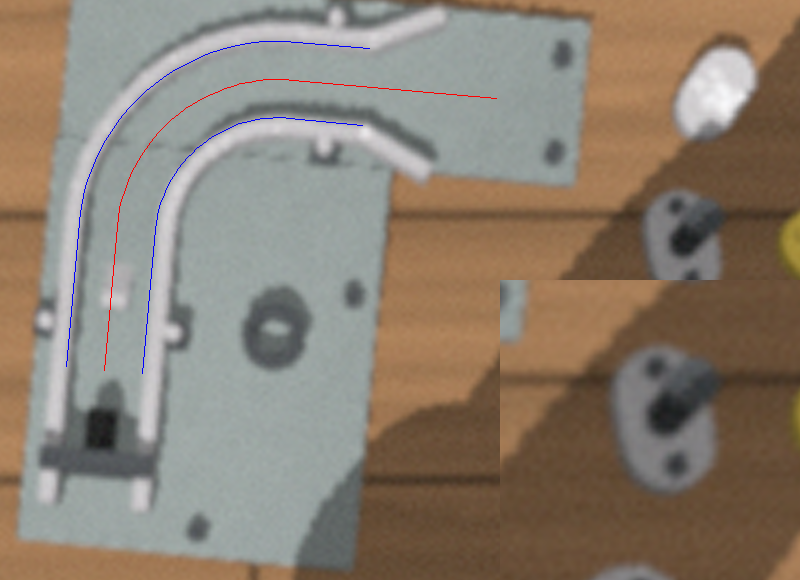

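The fit lies on the rails to about 2 mm. The carrier is at about (0.558, -0.242) with its long axis at about +12°. Moving above it now.

```bash
python3 -m pendant '[[[0.1,0.097,0],[0,0,-0.4],0],[[0.2,0.194,0],[0,0,-0.8],0],[[0.3,0.29,0],[0,0,-1.2],0],[[0.399,0.387,0],[0,0,-1.608],0],[[0.399,0.387,0],[0,0,-1.608],0],[[0.399,0.387,0],[0,0,-1.608],0],[[0.399,0.387,0],[0,0,-1.608],0],[[0.399,0.387,0],[0,0,-1.608],0],[[0.399,0.387,0],[0,0,-1.608],0],[[0.399,0.387,0],[0,0,-1.608],0],[[0.399,0.387,0],[0,0,-1.608],0],[[0.399,0.387,0],[0,0,-1.608],0],[[0.399,0.387,0],[0,0,-1.608],0],[[0.399,0.387,0],[0,0,-1.608],0],[[0.399,0.387,0],[0,0,-1.608],0],[[0.399,0.387,0],[0,0,-1.608],0],[[0.399,0.387,0],[0,0,-1.608],0]]' 20
sed -i 's/>165)/>190)/' fit.py
python3 - <<'E'
from h import *
p,W=grab("wrist");cv2.imwrite("pics/w1.png",p)
q=W.reshape(-1,3);d=np.hypot(q[:,0]-.558,q[:,1]+.242)
for lo,hi,r in((.066,.085,.02),(.012,.022,.045)):
    m=(d<r)&(q[:,2]>lo)&(q[:,2]<hi);s=q[m]*1000
    if m.sum()>10:
        ctr,wh,a=cv2.minAreaRect(s[:,:2].astype(np.float32));C=np.cov(s[:,:2].T);e,v=np.linalg.eigh(C)
        print(m.sum(),ctr,wh,a,s.mean(0),np.degrees(np.arctan2(v[1,1],v[0,1])))
print(robot.sense()["q"])
E
```

```text
clock: 1.62
ee_pos: [0.5563, -0.2451, 0.2165]
eef_rot: [179.9, -0.0, -78.1]
force: [-0.9, -0.7, -0.6]
grip_width: 0.0471
grasp_force: 0.0
395 (556.7825317382812, -243.72885131835938) (20.67902183532715, 21.364133834838867) 54.105628967285156 [ 557.00442779 -243.98466118   75.88346324] 125.02359597720917
1268 (556.8814086914062, -243.78173828125) (63.38535690307617, 39.51714324951172) 12.226625442504883 [ 557.54616861 -246.77718901   16.43341334] -168.15843870746872
[   4.120412     34.95419343   27.9270484    94.50139839  -18.95232879
   55.32569066 -129.49500656]
```

```bash
for t in 180 200 215; do sed "s/>190)/>$t)/" fit.py > f2.py; python3 f2.py; done
```

```text
1891
(np.int64(1770), 560, -10, -0.14)
rail frame x,y,yaw deg,half [559.09259501  -5.05588677] -5.335023115021463 27.820032658177283 1638 res 1.5063586577436314
load [ 642.5235526  -133.36907906] exit [555.97760484  90.64832858] home [483.29383727  97.43581204]
0
(np.int64(0), 480, -40, -0.14)
rail frame x,y,yaw deg,half [480. -40.] -8.021409131831525 27.0 0 res nan
load [ 557.32534588 -172.08251544] exit [481.37400394  55.74503702] home [409.08823621  65.93168438]
0
(np.int64(0), 480, -40, -0.14)
rail frame x,y,yaw deg,half [480. -40.] -8.021409131831525 27.0 0 res nan
load [ 557.32534588 -172.08251544] exit [481.37400394  55.74503702] home [409.08823621  65.93168438]
  ret = _var(a, axis=axis, dtype=dtype, out=out, ddof=ddof,
  arrmean = um.true_divide(arrmean, div, out=arrmean,
  ret = ret.dtype.type(ret / rcount)
  ret = _var(a, axis=axis, dtype=dtype, out=out, ddof=ddof,
  arrmean = um.true_divide(arrmean, div, out=arrmean,
  ret = ret.dtype.type(ret / rcount)
```

View pics/w1.png

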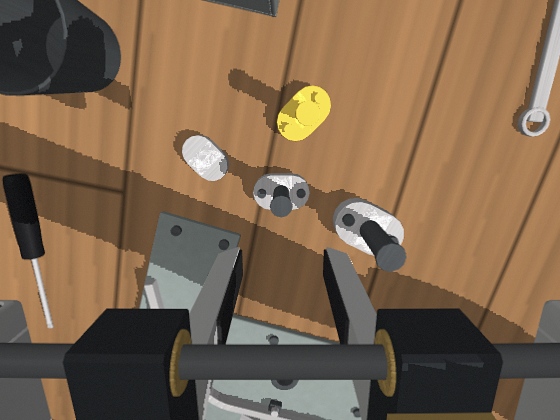

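Wrist view: the carrier is at (281,195), between the spare shoe at (205,158) and the larger lookalike at (370,235). It measures 63.4×39.5 mm, with its centre at (0.557, -0.244) and yaw 12.2°.

```bash
python3 -m pendant '[[[0,-0.001,-0.04],[0,0,0],0],[[0,-0.001,-0.08],[0,0,0],0],[[0,-0.001,-0.11],[0,0,0],0],[[0,-0.001,-0.115],[0,0,0],0],[[0,-0.001,-0.115],[0,0,0],0]]'
```

```text
clock: 2.23
ee_pos: [0.5561, -0.2446, 0.1]
eef_rot: [179.8, 0.1, -78.1]
force: [-0.3, 0.2, 0.5]
grip_width: 0.0467
grasp_force: 0.0
```

```bash
python3 -m pendant '[[[0.001,0.001,-0.035],[0,0,0],0],[[0.001,0.001,-0.06],[0,0,0],0],[[0.001,0.001,-0.068],[0,0,0],0],[[0.001,0.001,-0.068],[0,0,0],0],[[0.001,0.001,-0.068],[0,0,0],1],[[0.001,0.001,-0.068],[0,0,0],1],[[0.001,0.001,-0.068],[0,0,0],1],[[0.001,0.001,-0.068],[0,0,0],1],[[0.001,0.001,-0.068],[0,0,0],1],[[0.001,0.001,-0.068],[0,0,0],1]]' 20
```

```text
clock: 3.07
ee_pos: [0.5593, -0.2438, 0.0347]
eef_rot: [-179.9, -0.1, -78.0]
force: [-1.2, -0.0, 7.0]
grip_width: 0.0207
grasp_force: 20.0
```

```bash
python3 -m pendant '[[[0,0,0],[0,0,0],1],[[0,0,0],[0,0,0],1]]'
python3 - <<'E'
from h import *
p,W=grab("side");q=p[215:315,220:360];cv2.imwrite("pics/s2.png",cv2.resize(q,(784,560),interpolation=cv2.INTER_CUBIC))
E
```

```text
clock: 3.23
ee_pos: [0.5593, -0.2438, 0.0347]
eef_rot: [-179.9, -0.1, -78.0]
force: [-1.7, -1.5, 6.3]
grip_width: 0.0206
grasp_force: 20.0
```

View pics/s2.png

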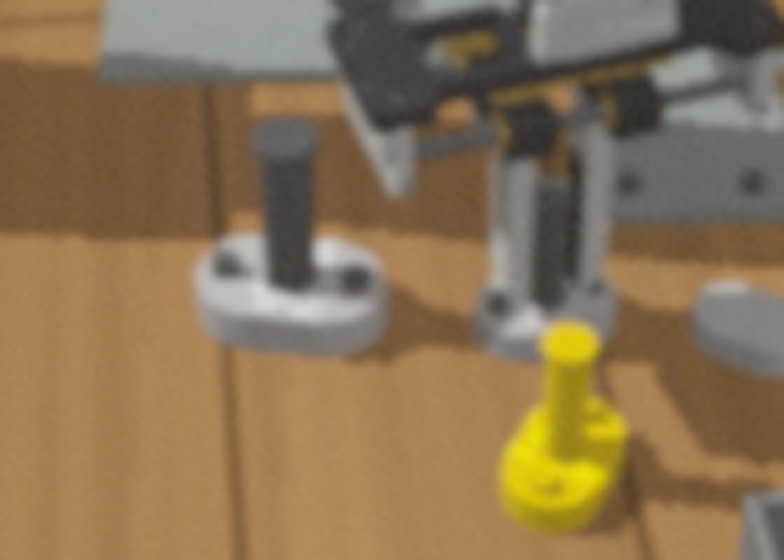

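The carrier is held, with one finger before and one behind the post. The upward force probably comes from the grip stopping the last 2 mm of descent. I'll lift a little and check.

```bash
python3 -m pendant '[[[0,0,0.01],[0,0,0],1],[[0,0,0.02],[0,0,0],1],[[0,0,0.03],[0,0,0],1],[[0,0,0.03],[0,0,0],1],[[0,0,0.03],[0,0,0],1]]'
python3 - <<'E'
from h import *
p,W=grab("side");q=p[190:310,220:360];cv2.imwrite("pics/s3.png",cv2.resize(q,(700,600),interpolation=cv2.INTER_CUBIC))
w=W[190:310,220:360].reshape(-1,3);t=robot.sense()["ee_pos"]
d=np.hypot(w[:,0]-t[0],w[:,1]-t[1]);m=(d<.035)&(w[:,2]<t[2]-.012);
s=w[m]*1000
for z in range(0,60,4):
    k=(s[:,2]>=z)&(s[:,2]<z+4); print(z,k.sum(),s[k].mean(0).round(1) if k.any() else "")
E
```

```text
clock: 3.7
ee_pos: [0.5595, -0.2435, 0.0644]
eef_rot: [-179.9, -0.1, -78.0]
force: [-0.8, 0.2, -3.6]
grip_width: 0.0203
grasp_force: 20.0
0 179 [ 557.1 -247.1    1.4]
4 5 [ 555.2 -257.     4.6]
8 0 
12 0 
16 0 
20 0 
24 0 
28 10 [ 555.9 -259.9   31.1]
32 30 [ 552.2 -260.7   34.1]
36 29 [ 557.6 -260.5   38.1]
40 31 [ 554.3 -259.8   42.1]
44 125 [ 556.4 -252.5   46.2]
48 44 [ 558.2 -250.6   49.1]
52 0 
56 0
```

View pics/s3.png

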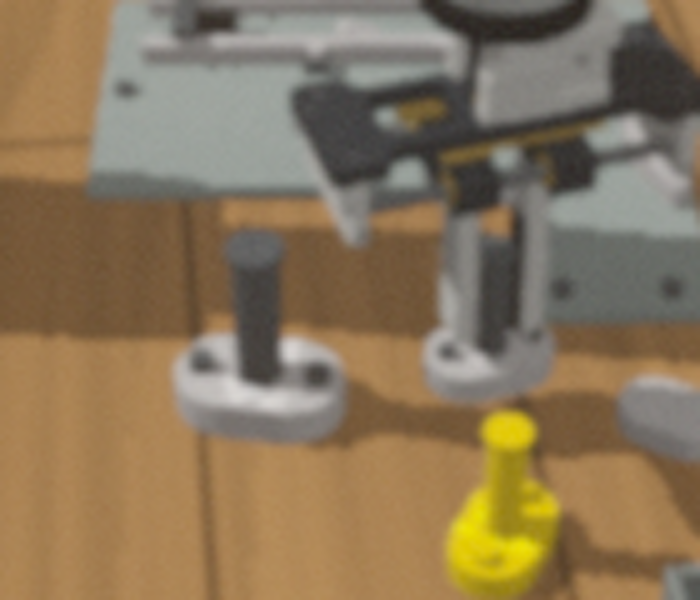

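Lifted level: the underside is about 34.7 mm below the TCP, and the weight reads 3.6 N. Moving to the loading end.

```bash
python3 -m pendant '[[[0,0,0.015],[0,0,0.12],1],[[0.02,0.026,0.015],[0,0,0.24],1],[[0.04,0.053,0.015],[0,0,0.36],1],[[0.06,0.08,0.015],[0,0,0.48],1],[[0.075,0.1,0.015],[0,0,0.6],1],[[0.083,0.11,0.015],[0,0,0.72],1],[[0.083,0.11,0.015],[0,0,0.84],1],[[0.083,0.11,0.015],[0,0,0.96],1],[[0.083,0.11,0.015],[0,0,1.08],1],[[0.083,0.11,0.015],[0,0,1.2],1],[[0.083,0.11,0.005],[0,0,1.265],1],[[0.083,0.11,-0.005],[0,0,1.265],1],[[0.083,0.11,-0.014],[0,0,1.265],1],[[0.083,0.11,-0.014],[0,0,1.265],1],[[0.083,0.11,-0.014],[0,0,1.265],1]]'
```

```text
clock: 5.0
ee_pos: [0.6408, -0.1331, 0.0482]
eef_rot: [180.0, 0.1, -5.6]
force: [0.0, 0.4, -2.9]
grip_width: 0.0208
grasp_force: 20.0
```

```bash
python3 -m pendant '[[[0.001,0,-0.0015],[0,0,0],1],[[0.001,0,-0.003],[0,0,0],1],[[0.001,0,-0.004],[0,0,0],1],[[0.001,0,-0.004],[0,0,0],1]]'
python3 - <<'E'
from h import *
p,W=grab("top");cv2.imwrite("pics/t4.png",p)
t=robot.sense();print(t["force"],t["torque"])
E
```

```text
clock: 5.33
ee_pos: [0.6429, -0.1332, 0.0455]
eef_rot: [180.0, -0.0, -5.5]
force: [-0.6, 0.2, -4.2]
grip_width: 0.0204
grasp_force: 20.0
[-0.30534878  1.24528368 -3.0948155 ] [-0.01135868  0.0451488   0.03352766]
```

```bash
python3 -m pendant '[[[0,0,-0.0005],[0,0,0],1],[[0,0,-0.001],[0,0,0],1],[[0,0,-0.0015],[0,0,0],1],[[0,0,-0.0015],[0,0,0],1],[[0,0,-0.0015],[0,0,0],1]]'
```

```text
clock: 5.8
ee_pos: [0.6432, -0.134, 0.045]
eef_rot: [180.0, -0.1, -5.5]
force: [-2.6, -1.3, 5.5]
grip_width: 0.0208
grasp_force: 20.0
```

The carrier stands on the plate. I'll release it so it seats flat, then regrip gently so it can align itself to the rails.

```bash
python3 -m pendant '[[[0,0,0],[0,0,0],0.4],[[0,0,0],[0,0,0],0.4],[[0,0,0],[0,0,0],0.4],[[0,0,0],[0,0,0],0.4]]'; python3 -m pendant '[[[0,0,0],[0,0,0],1],[[0,0,0],[0,0,0],1],[[0,0,0],[0,0,0],1],[[0,0,0],[0,0,0],1]]' 10; python3 -c "
import sys;sys.path.insert(0,'.')
from h import *
O=np.array([559.1,-5.06]);a=np.radians(-5.33);c,s=np.cos(a),np.sin(a);R=np.array([[c,-s],[s,c]])
np.save('O.npy',O)
pts=[(95,-120),(95,-60),(95,-20),(95,0)]+[(95*np.cos(t),95*np.sin(t)) for t in np.radians(range(10,91,10))]+[(-12,95),(-85,95)]
for p in pts: print(np.round(p,1),np.round(R@p+O,1))
"
```

```text
clock: 6.13
ee_pos: [0.6429, -0.1329, 0.0437]
eef_rot: [-180.0, 0.0, -5.5]
force: [0.3, -0.2, 0.2]
grip_width: 0.0282
grasp_force: 0.0
clock: 6.47
ee_pos: [0.6427, -0.1334, 0.0437]
eef_rot: [180.0, 0.0, -5.5]
force: [0.6, -0.1, -1.7]
grip_width: 0.021
grasp_force: 10.0
[  95 -120] [ 642.5 -133.4]
[ 95 -60] [648.1 -73.6]
[ 95 -20] [651.8 -33.8]
[95  0] [653.7 -13.9]
[93.6 16.5] [653.8   2.7]
[89.3 32.5] [651.  19.]
[82.3 47.5] [645.4  34.6]
[72.8 61.1] [637.2  49. ]
[61.1 72.8] [626.7  61.7]
[47.5 82.3] [614.   72.4]
[32.5 89.3] [599.7  80.8]
[16.5 93.6] [584.2  86.6]
[ 0. 95.] [567.9  89.5]
[-12  95] [556.   90.6]
[-85  95] [483.3  97.4]
```

```bash
python3 -m pendant '[[[0.001,0.01,0],[0,0,0],1],[[0.002,0.02,0],[0,0,0],1],[[0.003,0.03,0],[0,0,0],1],[[0.004,0.04,0],[0,0,0],1],[[0.005,0.05,0],[0,0,0],1],[[0.0055,0.06,0],[0,0,0],1],[[0.0055,0.06,0],[0,0,0],1]]'
```

```text
clock: 7.05
ee_pos: [0.6485, -0.0685, 0.0438]
eef_rot: [-179.8, 0.0, -5.3]
force: [0.1, 0.4, -3.2]
grip_width: 0.0209
grasp_force: 10.0
```

```bash
python3 -m pendant '[[[0.0005,0.006,0],[0,0,0],1],[[0.001,0.012,0],[0,0,0],1],[[0.0015,0.018,0],[0,0,0],1],[[0.002,0.024,0],[0,0,0],1],[[0.0025,0.03,0],[0,0,0],1],[[0.003,0.034,0],[0,0,0],1],[[0.003,0.034,0],[0,0,0],1]]'
```

```text
clock: 7.63
ee_pos: [0.6514, -0.0374, 0.0438]
eef_rot: [-179.9, 0.0, -5.4]
force: [0.3, 0.5, -3.4]
grip_width: 0.021
grasp_force: 10.0
```

```bash
python3 -m pendant '[[[0.0005,0.005,-0.0005],[0,0,0],1],[[0.001,0.01,-0.001],[0,0,0],1],[[0.0015,0.015,-0.001],[0,0,0],1],[[0.002,0.02,-0.001],[0,0,0],1],[[0.0025,0.024,-0.001],[0,0,0],1],[[0.0025,0.024,-0.001],[0,0,0],1]]'
```

```text
clock: 8.13
ee_pos: [0.6547, -0.014, 0.0436]
eef_rot: [-180.0, -0.1, -5.4]
force: [-0.1, 0.0, 4.4]
grip_width: 0.0211
grasp_force: 10.0
```

```bash
python3 -m pendant '[[[0,0.008,0.0005],[0,0,0.087],1],[[-0.0005,0.0165,0.0005],[0,0,0.175],1],[[-0.0015,0.025,0.0005],[0,0,0.262],1],[[-0.0033,0.033,0.0005],[0,0,0.349],1],[[-0.0033,0.033,0.0005],[0,0,0.349],1]]'
```

```text
clock: 8.55
ee_pos: [0.6506, 0.0206, 0.0436]
eef_rot: [-179.9, -0.1, 14.7]
force: [0.9, 2.6, 4.1]
grip_width: 0.0214
grasp_force: 10.0
```

```bash
python3 -m pendant '[[[-0.0025,0.0075,0.0005],[0,0,0.087],1],[[-0.0056,0.015,0.0005],[0,0,0.175],1],[[-0.0094,0.0225,0.0005],[0,0,0.262],1],[[-0.0138,0.0295,0.0005],[0,0,0.349],1],[[-0.0138,0.0295,0.0005],[0,0,0.349],1]]'
```

```text
clock: 8.97
ee_pos: [0.6356, 0.0493, 0.0437]
eef_rot: [-179.8, 0.0, 34.6]
force: [-0.4, 0.5, 1.8]
grip_width: 0.0209
grasp_force: 10.0
```

```bash
python3 -m pendant '[[[-0.0046,0.0065,0],[0,0,0.087],1],[[-0.0095,0.0125,0],[0,0,0.175],1],[[-0.0155,0.018,0],[0,0,0.262],1],[[-0.022,0.0232,0],[0,0,0.349],1],[[-0.022,0.0232,0],[0,0,0.349],1]]'
```

```text
clock: 9.38
ee_pos: [0.6133, 0.0714, 0.0437]
eef_rot: [-179.9, 0.0, 54.5]
force: [-0.5, 1.1, 2.0]
grip_width: 0.0212
grasp_force: 10.0
```

```bash
python3 -m pendant '[[[-0.007,0.0047,0],[0,0,0.087],1],[[-0.014,0.0088,0],[0,0,0.175],1],[[-0.0215,0.0121,0],[0,0,0.262],1],[[-0.029,0.0147,0],[0,0,0.349],1],[[-0.029,0.0147,0],[0,0,0.349],1]]'
```

```text
clock: 9.8
ee_pos: [0.5844, 0.0852, 0.0437]
eef_rot: [-179.9, 0.0, 74.3]
force: [-1.7, 1.0, 0.1]
grip_width: 0.0215
grasp_force: 10.0
```

```bash
python3 -m pendant '[[[-0.008,0.0022,0],[0,0,0.09],1],[[-0.0165,0.0037,0],[0,0,0.18],1],[[-0.023,0.0044,0],[0,0,0.18],1],[[-0.0285,0.005,0],[0,0,0.18],1],[[-0.0285,0.005,0],[0,0,0.18],1]]'
python3 - <<'E'
from h import *
p,W=grab("top");cv2.imwrite("pics/t5.png",cv2.resize(p[110:290,180:380],(667,600),interpolation=cv2.INTER_CUBIC))
E
```

```text
clock: 10.22
ee_pos: [0.5558, 0.0896, 0.0437]
eef_rot: [-179.9, 0.1, 84.5]
force: [-0.3, 0.9, 1.8]
grip_width: 0.0215
grasp_force: 10.0
```

View pics/t5.png

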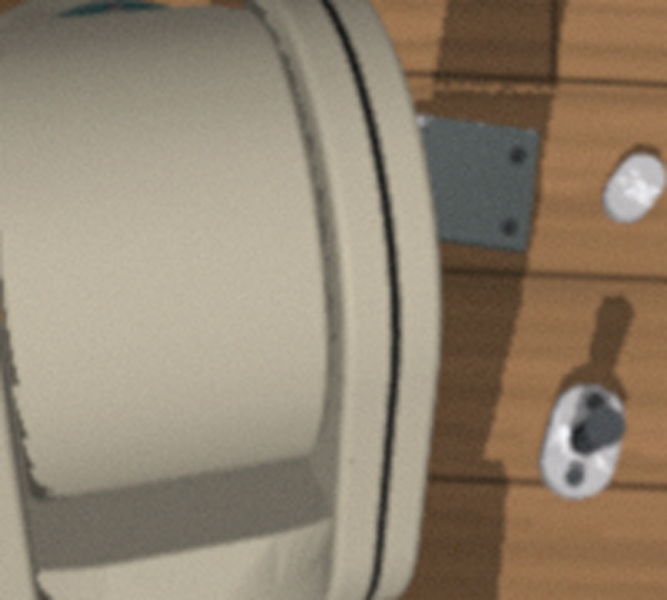

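The top camera is blocked by the arm here. It shows only that the bystanders on the right are undisturbed. I'll continue by feel along the exit straight, where the earlier picture puts buffer contact at TCP x≈0.491.

```bash
python3 -m pendant '[[[-0.007,0.0007,0],[0,0,0],1],[[-0.014,0.0013,0],[0,0,0],1],[[-0.021,0.002,0],[0,0,0],1],[[-0.028,0.0026,0],[0,0,0],1],[[-0.035,0.0033,0],[0,0,0],1],[[-0.042,0.0039,0],[0,0,0],1],[[-0.042,0.0039,0],[0,0,0],1]]'
```

```text
clock: 10.85
ee_pos: [0.5129, 0.0941, 0.0439]
eef_rot: [-179.9, 0.0, 84.8]
force: [-1.2, 0.2, -1.5]
grip_width: 0.021
grasp_force: 10.0
```

```bash
python3 -m pendant '[[[-0.005,0.0005,-0.0005],[0,0,0],1],[[-0.01,0.001,-0.0005],[0,0,0],1],[[-0.015,0.0014,-0.0005],[0,0,0],1],[[-0.018,0.0017,-0.0005],[0,0,0],1],[[-0.018,0.0017,-0.0005],[0,0,0],1]]'
```

```text
clock: 11.27
ee_pos: [0.4972, 0.096, 0.0439]
eef_rot: [180.0, -0.0, 84.8]
force: [2.4, -0.7, 3.4]
grip_width: 0.0211
grasp_force: 10.0
```

```bash
for i in 1 2 ; do python3 -m pendant '[[[-0.001,0.0001,0],[0,0,0],1],[[-0.002,0.0002,0],[0,0,0],1],[[-0.003,0.0003,0],[0,0,0],1],[[-0.003,0.0003,0],[0,0,0],1]]' | grep -E "pos|force"; done
```

```text
ee_pos: [0.4956, 0.0962, 0.044]
force: [3.5, 0.1, 5.5]
grasp_force: 10.0
ee_pos: [0.4927, 0.0965, 0.044]
force: [3.0, 0.5, 6.6]
grasp_force: 10.0
```

```bash
for i in 1 2 3; do python3 -m pendant '[[[-0.0005,0,0.0002],[0,0,0],1],[[-0.001,0.0001,0.0003],[0,0,0],1],[[-0.0015,0.0001,0.0003],[0,0,0],1],[[-0.0015,0.0001,0.0003],[0,0,0],1]]' | grep -E "pos|force"; done
```

```text
ee_pos: [0.4904, 0.0966, 0.044]
force: [3.0, 0.0, 5.3]
grasp_force: 10.0
ee_pos: [0.4886, 0.0966, 0.0442]
force: [3.4, -0.7, 4.6]
grasp_force: 10.0
ee_pos: [0.4871, 0.0967, 0.0445]
force: [5.3, -0.3, 3.8]
grasp_force: 10.0
```

```bash
for i in 1 2; do python3 -m pendant '[[[-0.0005,0,0.0002],[0,0,0],1],[[-0.001,0.0001,0.0003],[0,0,0],1],[[-0.0015,0.0001,0.0003],[0,0,0],1],[[-0.0015,0.0001,0.0003],[0,0,0],1]]' | grep -E "pos|force"; done
```

```text
ee_pos: [0.4856, 0.0967, 0.0446]
force: [5.6, 0.1, 2.1]
grasp_force: 10.0
ee_pos: [0.4843, 0.0968, 0.0448]
force: [6.3, -1.1, -0.4]
grasp_force: 10.0
```

```bash
for i in 1 2; do python3 -m pendant '[[[-0.0005,0,0],[0,0,0],1],[[-0.001,0.0001,0],[0,0,0],1],[[-0.001,0.0001,0],[0,0,0],1],[[-0.001,0.0001,0],[0,0,0],1]]' | grep -E "pos|force"; done
```

```text
ee_pos: [0.4838, 0.0969, 0.0449]
force: [7.7, -0.7, -1.4]
grasp_force: 10.0
ee_pos: [0.4832, 0.097, 0.0449]
force: [6.5, -0.7, -0.7]
grasp_force: 10.0
```

```bash
python3 -m pendant '[[[-0.0005,0,-0.0007],[0,0,0],1],[[-0.0012,0.0001,-0.0012],[0,0,0],1],[[-0.0012,0.0001,-0.0012],[0,0,0],1],[[-0.0012,0.0001,-0.0012],[0,0,0],1]]' | grep -E "pos|force"
python3 - <<'E'
from h import *
s=[]
for i in range(3):
    p,W=grab("side"); s.append(robot.sense()["force"])
print(np.mean(s,0)); cv2.imwrite("pics/s6.png",cv2.resize(p[150:260,215:355],(764,600),interpolation=cv2.INTER_CUBIC))
E
```

```text
ee_pos: [0.4834, 0.0972, 0.0447]
force: [7.8, -3.1, 7.3]
grasp_force: 10.0
[ 7.77215026 -1.21295957  6.69609906]
```

View pics/s6.png

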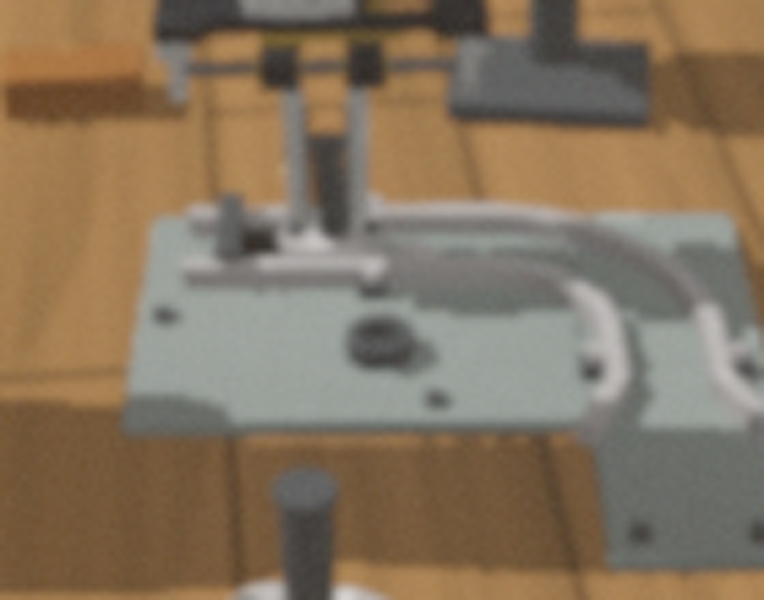

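Side view: the carrier is down in the channel with its nose at the buffer (255,240), and the ring is untouched. I'll take the downward load off, press to about 8 N, then back off to feel for the catch.

```bash
python3 -m pendant '[[[-0.0005,0,0.0009],[0,0,0],1],[[-0.001,0.0001,0.0009],[0,0,0],1],[[-0.001,0.0001,0.0009],[0,0,0],1],[[-0.001,0.0001,0.0009],[0,0,0],1],[[-0.001,0.0001,0.0009],[0,0,0],1]]' | grep -E "pos|force"
```

```text
ee_pos: [0.4821, 0.0972, 0.045]
force: [8.6, -1.0, -0.1]
grasp_force: 10.0
```

```bash
for i in 1 2 3; do python3 -m pendant '[[[0.001,-0.0001,0],[0,0,0],1],[[0.002,-0.0002,0],[0,0,0],1],[[0.002,-0.0002,0],[0,0,0],1],[[0.002,-0.0002,0],[0,0,0],1]]' | grep -E "pos|force:"; done
```

```text
ee_pos: [0.483, 0.0971, 0.0448]
force: [6.8, -0.5, 1.7]
grasp_force: 10.0
ee_pos: [0.484, 0.0969, 0.0447]
force: [3.8, 0.3, 2.4]
grasp_force: 10.0
ee_pos: [0.4851, 0.0965, 0.0445]
force: [3.5, -0.8, 2.5]
grasp_force: 10.0
```

```bash
for i in 1 2 3; do python3 -m pendant '[[[0.001,-0.0001,0],[0,0,0],1],[[0.0015,-0.0002,0],[0,0,0],1],[[0.0015,-0.0002,0],[0,0,0],1],[[0.0015,-0.0002,0],[0,0,0],1]]' | grep -E "pos|force:"; done
```

```text
ee_pos: [0.4863, 0.0963, 0.0444]
force: [2.2, 0.8, -0.1]
grasp_force: 10.0
ee_pos: [0.4874, 0.096, 0.0443]
force: [-0.1, 1.8, -0.8]
grasp_force: 10.0
ee_pos: [0.4887, 0.0956, 0.0442]
force: [-2.4, 0.2, -1.9]
grasp_force: 10.0
```

```bash
for i in 1 2; do python3 -m pendant '[[[0.001,-0.0001,0],[0,0,0],1],[[0.0015,-0.0001,0],[0,0,0],1],[[0.0015,-0.0001,0],[0,0,0],1],[[0.0015,-0.0001,0],[0,0,0],1]]' | grep -E "pos|force:"; done
```

```text
ee_pos: [0.4909, 0.0959, 0.0448]
force: [-5.4, 0.3, 2.8]
grasp_force: 10.0
ee_pos: [0.4916, 0.0958, 0.0449]
force: [-6.7, 0.2, 5.7]
grasp_force: 10.0
```

The retreat is resisted (-6.7 N, nearly stationary), so the catch is up behind the carrier. I'll ease off to neutral and release.

```bash
python3 -m pendant '[[[-0.002,0.0002,-0.0005],[0,0,0],1],[[-0.004,0.0004,-0.0005],[0,0,0],1],[[-0.004,0.0004,-0.0005],[0,0,0],1],[[-0.004,0.0004,-0.0005],[0,0,0],1]]'; python3 -m pendant '[[[0,0,0],[0,0,0],0.2],[[0,0,0],[0,0,0],0.2],[[0,0,0],[0,0,0],0.2],[[0,0,0],[0,0,0],0.2],[[0,0,0],[0,0,0],0.2],[[0,0,0],[0,0,0],0.2]]'
```

```text
clock: 18.17
ee_pos: [0.4901, 0.0962, 0.0445]
eef_rot: [179.9, -0.0, 84.8]
force: [-1.1, 0.5, 0.7]
grip_width: 0.0204
grasp_force: 10.0
clock: 18.67
ee_pos: [0.4892, 0.0962, 0.0442]
eef_rot: [180.0, -0.0, 84.8]
force: [0.3, 0.6, 0.1]
grip_width: 0.0376
grasp_force: 0.0
```

Now lift clear, then move aside so the cameras can see.

```bash
python3 -m pendant '[[[0,0,0.02],[0,0,0],0.2],[[0,0,0.05],[0,0,0],0.2],[[0,0,0.08],[0,0,0],0.2],[[0,0,0.12],[0,0,0],0.2],[[0,0,0.16],[0,0,0],0.2],[[0,-0.04,0.16],[0,0,0],0.2],[[0,-0.08,0.16],[0,0,0],0.2],[[0,-0.12,0.16],[0,0,0],0.2],[[0,-0.16,0.16],[0,0,0],0.2],[[0,-0.2,0.16],[0,0,0],0.2],[[0,-0.24,0.16],[0,0,0],0.2],[[0,-0.28,0.16],[0,0,0],0.2],[[0,-0.32,0.16],[0,0,0],0.2],[[0,-0.36,0.16],[0,0,0],0.2],[[0,-0.36,0.16],[0,0,0],0.2],[[0,-0.36,0.16],[0,0,0],0.2]]'
python3 - <<'E'
import runpy
g=runpy.run_path("fit.py");cv2=g["cv2"];o=g["ortho"]
a,_,_=o(.56,.16,450,360,3,.024);cv2.imwrite("pics/end.png",a)
W=g["grab"]("top")[1].reshape(-1,3);import numpy as np
m=(abs(W[:,0]-.488)<.03)&(abs(W[:,1]-.096)<.03)&(W[:,2]>.075)&(W[:,2]<.1)
print(m.sum(),W[m].mean(0),W[m].std(0))
E
```

```text
clock: 20.0
ee_pos: [0.488, -0.2667, 0.2037]
eef_rot: [-180.0, 0.0, 84.5]
force: [-0.6, 0.9, -0.6]
grip_width: 0.0377
grasp_force: 0.0
22109
(np.int64(13927), 560, -10, -0.14)
rail frame x,y,yaw deg,half [558.69030579  -4.36385694] -5.347942566861928 27.637735081506992 13980 res 2.5877093067490136
load [ 642.0923283  -132.69585856] exit [555.59689575  91.34105837] home [482.91466052  98.1449309 ]
71 [0.48841389 0.09586755 0.08722571] [0.0053687  0.005661   0.00201131]
```

View pics/end.png

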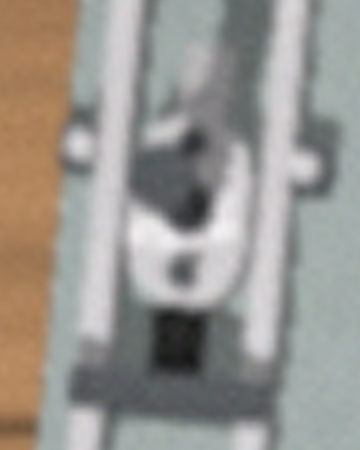

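The carrier sits on the buffer with its post upright at (0.488, 0.096). As a last check, I'll measure the catch tongue's height behind it against the first picture.

Run:
```python
from h import *
W0=np.load("top0.npz")["W"].reshape(-1,3)
Ws=np.concatenate([grab("top")[1].reshape(-1,3) for _ in range(5)])
for n,W in(("before",W0),("now",Ws)):
    for x in np.arange(.506,.556,.004):
        t=.0959-(x-.4884)*.0933
        r=[]
        for dy in(0,.0145,-.0145):
            m=(abs(W[:,0]-x)<.002)&(abs(W[:,1]-t-dy)<.005)&(W[:,2]<.03)
            r.append((np.median(W[m,2])*1000).round(1) if m.any() else None)
        print(n,round(x,3),*r)
```

```text
before 0.506 11.3 11.1 12.1
before 0.51 10.1 10.7 11.7
before 0.514 11.8 11.2 11.7
before 0.518 13.5 11.7 9.8
before 0.522 17.1 11.3 12.2
before 0.526 16.5 12.6 10.3
before 0.53 17.5 10.2 12.3
before 0.534 14.6 11.3 13.2
before 0.538 16.3 10.4 12.0
before 0.542 13.0 11.3 11.0
before 0.546 11.6 12.4 10.4
before 0.55 12.1 11.8 11.7
before 0.554 11.8 11.6 10.9
now 0.506 27.8 None 26.9
now 0.51 29.5 27.5 12.1
now 0.514 26.9 27.3 14.3
now 0.518 27.8 14.8 11.4
now 0.522 18.8 10.1 11.6
now 0.526 16.9 12.1 11.0
now 0.53 18.2 11.5 11.0
now 0.534 15.8 11.3 11.5
now 0.538 14.5 11.3 11.9
now 0.542 13.1 11.1 12.3
now 0.546 12.5 12.0 11.4
now 0.55 11.7 10.6 11.6
now 0.554 11.9 12.9 11.1
```

The tongue is fully up (about 17 mm, as before), directly behind the carrier's rear end. Handing in.

```bash
python3 -c "
from bench import workorder;print(workorder.finish_job())"
```

```text
the job is handed in; nothing more can be done
None
```

The carrier is home, pressing on the buffer with the catch up behind it, and released; the highest wrist reading while sliding it was 8.6 N along the guide, nothing I saw showed a bystander moved, and the job was handed in about 20 s into the 72 s allowed.

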